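# Flip the status flag of the examined specimen

## Robot

A 7-joint arm with a two-finger parallel gripper is mounted at the origin on a cart in front of the work surface, level with it; the furniture and walls round the work are solid. World frame = base frame: x ahead of the robot, y to its left, z up, the work surface at z = 0. Lengths are in mm, angles in rad, forces in N, time in s.
With the tool pointing down it reaches from about 425 to 800 mm from the base axis. Payload 8.3 kg.
Tool frame: the origin (TCP) lies at the very end of the fingers, on their centre line; the grasp point (between the pads) lies 19 mm behind it; z points along the fingers, x is the direction in which the jaws open and shut, and the axes are right-handed (so a half turn about z gives the same grasp; the last joint's range is limited). The gripper opens to 85 mm and grips with 20 to 120 N. Pads are 22 mm wide; open, the fingers measure 114 mm over their backs; the gripper's body (76 mm by 85 mm) begins 54 mm behind the grasp point. The pads swing forward as they close: fully open they stand 13 mm farther back than shut.
Start: joints at [-1.405, 0.383, 0.016, 1.37, -0.006, 1.388, -0.046], TCP at [141.704, 608.706, 231.279] pointing down, gripper open.
Joint ranges: [-2.95, 2.95], [-0.25, 2.06], [-1.52, 1.56], [0.18, 2.33], [-1.44, 4.58], [0.02, 2.06], [-3.01, 3.01]. Speed limits (rad/s): [2.39, 2.39, 3.01, 3.01, 3.14, 3.14, 3.14].

## Interface

Orientations are given as a rotation vector (axis times angle).
In Python, from workcell import monitor, grab_frame, arm gives the robot as it stands.
- The arm moves only by the tool apply_moves, never from a script. Its argument "series" is one flat list of numbers, 5 for each row, row after row: the shift along the tool's x, y, z in m, then the turn about the tool's z in rad, then the closure, from 0 (fully open) to 1 (shut). A call has 1 to 20 rows; each row is the pose to reach, as a shift and turn from the pose measured when the call began, along the tool's axes at that moment; what a row does not reach only later rows make up. A row lasts 1/12 s, in which the tool goes at most 41.7 mm and 7.16 degrees, less where a joint would pass 70% of its speed; a pose out of reach is approached as far as the arm can. A call with a gripper value outside its range is refused whole. The fingers move at their own pace and stop on an object; the grip force is fixed at half the most. Time passes only in rows, so rows that repeat a pose let the fingers close. It gives the time, the measured TCP pose, the force and the opening at its end, in the units of the state.
- monitor.get_obs(): the state, without advancing time (a new reading comes with each control period).
- grab_frame(name): name is "scene" or "top" or "wrist"; returns a dict with "pixels" (420x560x3 uint8, red, green, blue), "camera_matrix" (3x3 intrinsics, pixels), "distortion" ([k1, k2, p1, p2, k3] as OpenCV has them; the pictures are not rectified), "R" (3x3) and "t" (3): a world point X has camera coordinates R X + t. Camera axes: x right, y down, z forward; pixel columns grow to the right and rows downward; lengths in mm; the calibration is good to about 2 mm. A picture is of the moment at which its call begins. There is no depth.
- arm.sign_off(): hands the job in, once; it reports no verdict.
The state is a dict: "time": time; "qpos": joint angles; "joint_vel": joint speeds; "tau": joint torques, N m; "ee_pos": TCP position; "tcp_rot": TCP orientation; "wrist_force": force on the tool from outside, world axes, zero at the start; "moment": the same for the moment, N m; "grip_width": opening from 0.0 (shut) to 1.0 (fully open).
Only numpy, scipy, OpenCV 4.12 (cv2) and the standard library are available. Lean on these libraries where they do the work, as an engineer would, in place of code of your own. Each camera call takes 0.05 s, during which the arm holds its last target. There are 200 camera calls.

## Task

The amethyst, the largest of the three specimens, has been examined: flip the hinged white flag on its stand right over the hinge, away from the robot, until it lies flat on the far side with its other face (the diagonal bar) up. Push it gently with the fingertips, without gripping it; the thumb tail behind the hinge can be pressed to raise it. Leave the other two flags as they are and do not lift or shift any specimen.

Things in the scene. Friction and masses are not known exactly. Their poses are not given: they have to be found in the camera images.
- pivot_left (a point): Middle of the left stand's hinge axis, 75 mm above the table. Axes: z up, x across the hinge towards the specimen pad (roughly away from the robot), y along the hinge. The stand is fixed: base 90 mm wide (y), 8 mm thick, from x = -70 to +170 mm; two posts (16 mm in x, 8 mm in y) at y = +-38 mm rise to 83 mm above the table.
- pad_left (a point): Top centre of the left stand's black rubber pad (80 x 84 mm), on which its specimen lies: at stand x = +120 mm, 11 mm above the table.
- flag_left (a joint): Angle (rad) of the left stand's white flag about the hinge: 0 (stop) = level on the robot's side (stand -x), ring face up; 1.57 = upright; 3.14 (stop) = level on the far side, towards the specimen, bar face up. Starts between 0 and 0.2. The hinge is stiff (0.04 N m friction): the flag stays at any angle where it is left.
- edge_left (a point): Middle of the left flag's free edge, 60 mm from the hinge axis; turns with the flag. The flag is a plate 60 mm long from the hinge, 60 mm wide, 5 mm thick; one face has a dark ring, the other a dark diagonal bar.
- tail_left (a point): Middle of the end of the left flag's thumb tail, 50 mm from the hinge axis, on the other side of the hinge from the flag; turns with the flag. The tail is a plate 50 x 36 x 4 mm, bent up: at flag angle 0 it rises at 30 degrees towards stand +x. Pressing it down raises the flag; it passes between the posts.
- pivot_middle (a point): Middle of the middle stand's hinge axis, 75 mm above the table. Axes: z up, x across the hinge towards the specimen pad (roughly away from the robot), y along the hinge. The stand is fixed: base 90 mm wide (y), 8 mm thick, from x = -70 to +170 mm; two posts (16 mm in x, 8 mm in y) at y = +-38 mm rise to 83 mm above the table.
- pad_middle (a point): Top centre of the middle stand's black rubber pad (80 x 84 mm), on which its specimen lies: at stand x = +120 mm, 11 mm above the table.
- flag_middle (a joint): Angle (rad) of the middle stand's white flag about the hinge: 0 (stop) = level on the robot's side (stand -x), ring face up; 1.57 = upright; 3.14 (stop) = level on the far side, towards the specimen, bar face up. Starts between 0 and 0.2. The hinge is stiff (0.04 N m friction): the flag stays at any angle where it is left.
- edge_middle (a point): Middle of the middle flag's free edge, 60 mm from the hinge axis; turns with the flag. The flag is a plate 60 mm long from the hinge, 60 mm wide, 5 mm thick; one face has a dark ring, the other a dark diagonal bar.
- tail_middle (a point): Middle of the end of the middle flag's thumb tail, 50 mm from the hinge axis, on the other side of the hinge from the flag; turns with the flag. The tail is a plate 50 x 36 x 4 mm, bent up: at flag angle 0 it rises at 30 degrees towards stand +x. Pressing it down raises the flag; it passes between the posts.
- pivot_right (a point): Middle of the right stand's hinge axis, 75 mm above the table. Axes: z up, x across the hinge towards the specimen pad (roughly away from the robot), y along the hinge. The stand is fixed: base 90 mm wide (y), 8 mm thick, from x = -70 to +170 mm; two posts (16 mm in x, 8 mm in y) at y = +-38 mm rise to 83 mm above the table.
- pad_right (a point): Top centre of the right stand's black rubber pad (80 x 84 mm), on which its specimen lies: at stand x = +120 mm, 11 mm above the table.
- flag_right (a joint): Angle (rad) of the right stand's white flag about the hinge: 0 (stop) = level on the robot's side (stand -x), ring face up; 1.57 = upright; 3.14 (stop) = level on the far side, towards the specimen, bar face up. Starts between 0 and 0.2. The hinge is stiff (0.04 N m friction): the flag stays at any angle where it is left.
- edge_right (a point): Middle of the right flag's free edge, 60 mm from the hinge axis; turns with the flag. The flag is a plate 60 mm long from the hinge, 60 mm wide, 5 mm thick; one face has a dark ring, the other a dark diagonal bar.
- tail_right (a point): Middle of the end of the right flag's thumb tail, 50 mm from the hinge axis, on the other side of the hinge from the flag; turns with the flag. The tail is a plate 50 x 36 x 4 mm, bent up: at flag angle 0 it rises at 30 degrees towards stand +x. Pressing it down raises the flag; it passes between the posts.
- amethyst: The largest specimen: amethyst, a flat-topped crystal crust on pale rock, 58 x 80 x 42 mm, loose, about 0.3 kg; it lies within 15 mm of the centre of the pad of one of the three stands. Origin at the centre of its underside.
- limonite: Limonite, a middle-sized rough lump, 40 x 56 x 26 mm, loose, about 0.13 kg; it lies within 15 mm of the centre of the pad of one of the three stands. Origin at the centre of its underside.
- galena_rock: Galena, the smallest specimen, a jagged lump, 30 x 36 x 21 mm, loose, about 0.05 kg; it lies within 15 mm of the centre of the pad of one of the three stands. Origin at the centre of its underside.
There are look-alikes about, which are no part of the job. Leave any yellow look-alike of the amethyst alone.

How it is judged:
By the outcome, as a careful person would: the job done as asked, in the order asked, and still so for the second after the job is handed in, with the robot touching nothing.
It also fails if it takes over 42 s, if anything falls off the work surface, if the arm or the gripper's body presses on something with over 40 N, if the wrist force passes 120 N, or if a joint passes its speed limit or range.

## Working session

There is one attempt and no reset: what is moved stays moved. The work goes in short steps, Python scripts to look and compute and a tool call to move; the robot and the scene stay as the last step left them, time stands still between calls to the robot, and variables do not carry over. Pictures are saved under pics/ and viewed, about 8 in all and at most 12, crops included, and the job is handed in when it is done.

Besides the shell and the picture viewer there is one more tool, called after "Call:" as name(argument=value, ...), one argument or row to a line, values as JSON. apply_moves: Moves the arm, as the interface text tells. Its arguments: {"type":"object","properties":{"series":{"type":"array","items":{"type":"number"}}},"required":["series"]}

```bash
mkdir -p pics; python3 - <<'E'
from workcell import monitor, grab_frame
import cv2,numpy as np
o=monitor.get_obs(); print({k:np.round(v,3) for k,v in o.items()})
for n in("scene","top"):
    f=grab_frame(n); cv2.imwrite(f"pics/{n}0.png",f["pixels"][:,:,::-1]); np.savez(f"{n}0.npz",**f)
    print(n,np.round(-np.array(f["R"]).T@f["t"]),np.round(f["R"],2).tolist())
E
```

```text
{'time': np.float64(0.0), 'qpos': array([-1.405,  0.384,  0.016,  1.371, -0.006,  1.388, -0.046]), 'joint_vel': array([-0.001, -0.002, -0.001, -0.001,  0.001,  0.003,  0.001]), 'tau': array([ 1.0000e-03, -6.2762e+01,  8.4400e-01, -3.7182e+01,  1.6000e-02,
        1.4000e-02, -0.0000e+00]), 'ee_pos': array([141.604, 608.229, 230.266]), 'tcp_rot': array([ 2.459e+00,  1.953e+00, -2.000e-03]), 'wrist_force': array([ 0.599, -0.462, -0.524]), 'moment': array([-0.003, -0.016, -0.005]), 'grip_width': np.float64(1.002)}
scene [ 874. 1008.  857.] [[-0.94, 0.34, -0.01], [0.22, 0.57, -0.79], [-0.26, -0.75, -0.61]]
top [ 415.   65. 1251.] [[-0.0, -1.0, 0.02], [-0.99, 0.0, -0.13], [0.13, -0.02, -0.99]]
```

View pics/scene0.png

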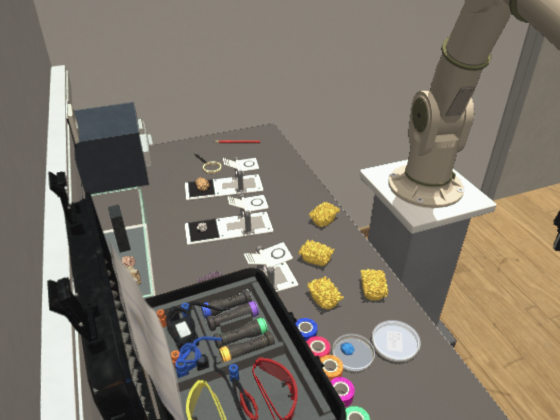

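View pics/top0.png

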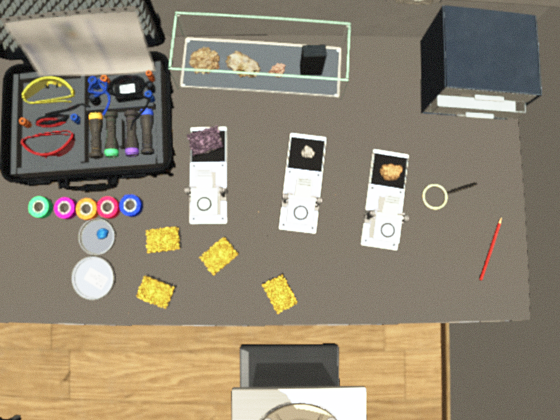

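The top view shows purple amethyst on the left stand at about px (205,140), its flag ring at (204,204). Galena is on the middle stand and limonite on the right one. I'll measure the left stand next.

```bash
cat > h.py <<'E'
import cv2,numpy as np
def cam(f): return np.array(f["camera_matrix"],float),np.array(f["distortion"],float),np.array(f["R"],float),np.array(f["t"],float)
def ray(f,px,z):
    K,d,R,t=cam(f); p=cv2.undistortPoints(np.array(px,float).reshape(-1,1,2),K,d).reshape(-1,2)
    D=np.c_[p,np.ones(len(p))]@R; C=-R.T@t
    return C+D*((z-C[2])/D[:,2])[:,None]
def proj(f,X):
    K,d,R,t=cam(f); return cv2.projectPoints(np.array(X,float).reshape(-1,1,3),cv2.Rodrigues(R)[0],t,K,d)[0].reshape(-1,2)
E
python3 - <<'E'
from h import *
f=np.load("top0.npz"); im=f["pixels"]; hsv=cv2.cvtColor(im,cv2.COLOR_RGB2HSV)
m=((hsv[...,1]<60)&(hsv[...,2]>140)).astype(np.uint8)
n,l,s,c=cv2.connectedComponentsWithStats(m)
k=l[212,200] or l[185,200]
mm=np.zeros_like(m); mm[115:235,180:235]=m[115:235,180:235]
pts=cv2.findNonZero(mm); W=ray(f,pts,8)[:,:2].astype(np.float32)
r=cv2.minAreaRect(W); print(r, cv2.boxPoints(r))
# edges per row
P=pts.reshape(-1,2)
L=[];Rr=[]
for y in range(130,222,3):
    xs=P[P[:,1]==y,0]
    if len(xs): L.append((xs.min()-.5,y));Rr.append((xs.max()+.5,y))
print(np.round(np.c_[ray(f,L,8)[:,:2],ray(f,Rr,8)[:,:2]]))
p=((hsv[...,0]>125)&(hsv[...,0]<170)&(hsv[...,1]>50)).astype(np.uint8); p[:, :180]=0;p[:,240:]=0
print("ameth",cv2.minAreaRect(ray(f,cv2.findNonZero(p),35)[:,:2].astype(np.float32)))
a=cv2.resize(im[110:240,165:245],None,fx=4.5,fy=4.5,interpolation=cv2.INTER_CUBIC)
g=np.load("scene0.npz")["pixels"]; b=cv2.resize(g[230:310,225:315],None,fx=4.8,fy=4.8,interpolation=cv2.INTER_CUBIC)
o=np.zeros((max(a.shape[0],b.shape[0]),a.shape[1]+b.shape[1],3),np.uint8); o[:a.shape[0],:a.shape[1]]=a; o[:b.shape[0],a.shape[1]:]=b
cv2.imwrite("pics/crop.png",o[...,::-1]); print(o.shape)
E
```

```text
((659.1536865234375, 217.93405151367188), (126.28520202636719, 279.86956787109375), 89.58379364013672) [[518.7639  155.80962]
 [798.6261  153.77663]
 [799.54346 280.05847]
 [519.6813  282.0915 ]]
[[774. 265. 773. 171.]
 [766. 211. 765. 171.]
 [758. 250. 758. 171.]
 [751. 272. 750. 171.]
 [743. 242. 743. 171.]
 [735. 232. 735. 171.]
 [728. 264. 728. 171.]
 [720. 264. 720. 171.]
 [713. 264. 712. 171.]
 [705. 266. 705. 170.]
 [698. 266. 697. 170.]
 [690. 266. 690. 170.]
 [683. 266. 682. 170.]
 [675. 265. 675. 158.]
 [668. 265. 668. 170.]
 [661. 265. 660. 170.]
 [653. 265. 653. 170.]
 [646. 265. 645. 170.]
 [638. 265. 638. 170.]
 [631. 272. 631. 172.]
 [624. 277. 623. 177.]
 [616. 262. 616. 186.]
 [609. 262. 609. 172.]
 [601. 266. 601. 172.]
 [594. 266. 594. 169.]
 [587. 266. 587. 169.]
 [580. 266. 579. 169.]
 [572. 266. 572. 169.]
 [565. 266. 565. 169.]
 [558. 266. 557. 169.]
 [550. 265. 550. 169.]]
ameth ((740.1400146484375, 222.15899658203125), (53.32041549682617, 73.49395751953125), 17.12802505493164)
(585, 792, 3)
```

View pics/crop.png

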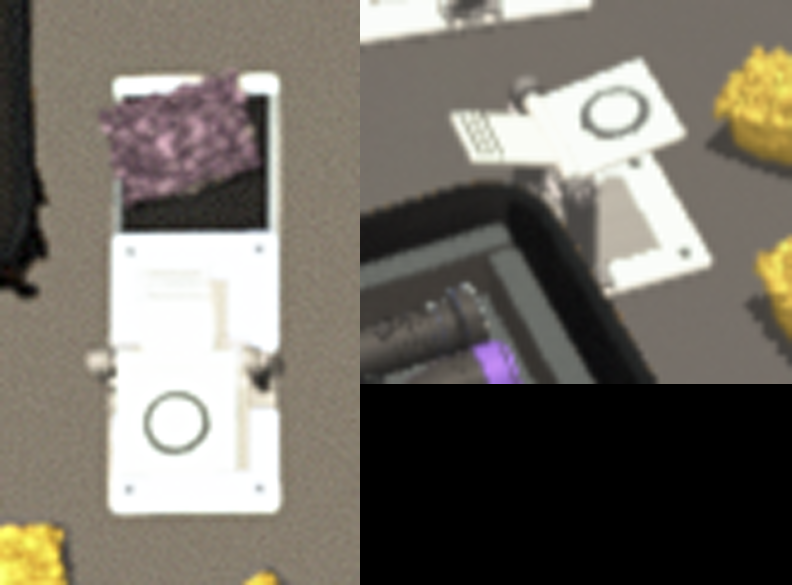

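The left stand pivot comes out at about (611, 217.5, 75), with yaw close to 0. The base edges and the post tops agree on this. The flag is near 0 and the tail tip should be at about (654, 217, 100). Plan:
1. Press the tail down with the shut fingers until the flag stands at about 65°.
2. Push the flag over from the robot's side.

Call:
apply_moves(
  series=[-0.265,0.583,0,-0.229,1,-0.265,0.583,0,-0.229,1,-0.265,0.583,0,-0.229,1,-0.265,0.583,0,-0.229,1,-0.265,0.583,0,-0.229,1,-0.265,0.583,0,-0.229,1,-0.265,0.583,0,-0.229,1,-0.265,0.583,0,-0.229,1,-0.265,0.583,0,-0.229,1,-0.265,0.583,0,-0.229,1,-0.265,0.583,0,-0.229,1,-0.265,0.583,0,-0.229,1,-0.265,0.583,0,-0.229,1,-0.265,0.583,0,-0.229,1,-0.265,0.583,0,-0.229,1,-0.265,0.583,0,-0.229,1,-0.265,0.583,0,-0.229,1,-0.265,0.583,0,-0.229,1,-0.265,0.583,0,-0.229,1,-0.265,0.583,0,-0.229,1],
)

```text
time: 1.77
ee_pos: [648.3, 219.9, 230.8]
tcp_rot: [-2.218, -2.224, 0.002]
wrist_force: [-0.2, 0.9, -0.1]
grip_width: 0.0
```

```bash
python3 - <<'E'
from h import *
from workcell import grab_frame
f=grab_frame("wrist"); im=f["pixels"][:,:,::-1].copy()
P=proj(f,[[611,217.5-38,83],[611,217.5+38,83],[654,199.5,100],[654,235.5,100],[551,187.5,78],[551,247.5,78],[650,217.5,98]])
for p in P: cv2.drawMarker(im,tuple(int(v) for v in p),(0,0,255),0,10)
print(P.round()); cv2.imwrite("pics/w1.png",im)
E
```

```text
[[235. 158.]
 [320. 158.]
 [256. 209.]
 [298. 209.]
 [242.  87.]
 [312.  87.]
 [277. 204.]]
```

View pics/w1.png

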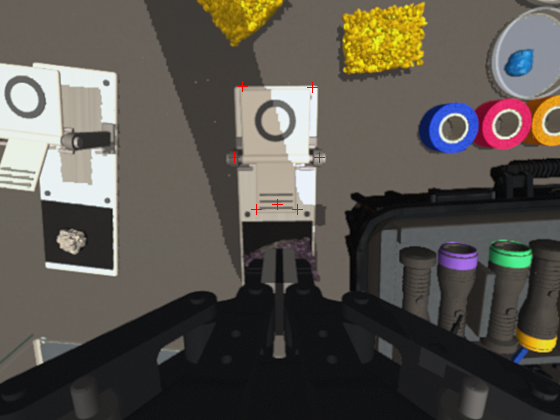

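The wrist view shows the stand, posts and tail where predicted: posts at px (235,158) and (320,158), tail tip at row ~210. Now I press the tail.

Call:
apply_moves(
  series=[-0.002,0.001,0.04,0,1,-0.002,0.001,0.08,0,1,-0.002,0.001,0.11,0,1,-0.002,0.001,0.12,0,1,-0.002,0.001,0.13,0,1,-0.002,0.001,0.14,0,1,-0.002,0.001,0.15,0,1,-0.002,0.001,0.157,0,1,-0.002,0.001,0.164,0,1,-0.002,0.001,0.171,0,1,-0.002,0.001,0.178,0,1,-0.002,0.001,0.18,0,1,-0.002,0.001,0.18,0,1],
)

```text
time: 2.9
ee_pos: [648.7, 217.5, 50.0]
tcp_rot: [-2.218, -2.224, 0.004]
wrist_force: [0.4, -1.0, -0.5]
grip_width: -0.004
```

```bash
python3 - <<'E'
from h import *
from workcell import grab_frame
a=grab_frame("wrist")["pixels"]; b=grab_frame("scene")["pixels"][150:330,180:360]
b=cv2.resize(b,(420,420),interpolation=cv2.INTER_CUBIC)
cv2.imwrite("pics/w2.png",np.hstack([a[:,100:460],b])[...,::-1])
E
```

```text
(no output)
```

View pics/w2.png

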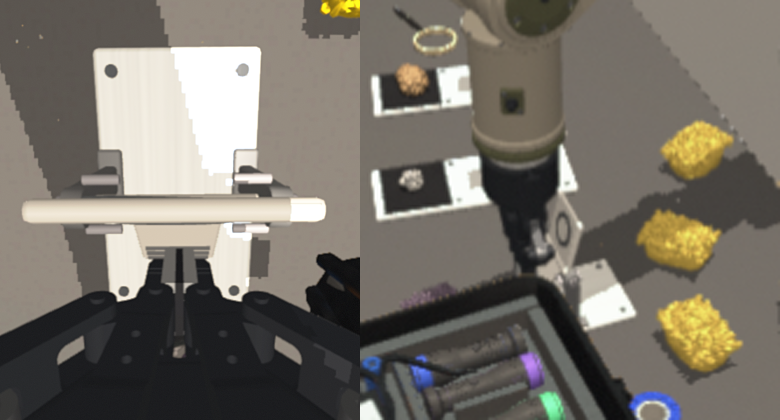

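The flag is near upright and the tail is pressed down between the posts. Next I retract, go over to the robot's side, and push it over.

Call:
apply_moves(
  series=[0,0.003,-0.04,0,1,0,0.003,-0.08,0,1,0,0.003,-0.12,0,1,0,0,-0.15,0,1,0,-0.04,-0.15,0,1,0,-0.08,-0.15,0,1,0,-0.11,-0.15,0,1,0,-0.11,-0.15,0,1,0,-0.11,-0.11,0,1,0,-0.11,-0.07,0,1,0,-0.11,-0.06,0,1,0,-0.11,-0.06,0,1],
)

```text
time: 4.0
ee_pos: [537.1, 216.3, 108.0]
tcp_rot: [-2.217, -2.223, 0.012]
wrist_force: [0.6, -0.5, 0.3]
grip_width: 0.004
```

```bash
python3 - <<'E'
from h import *
from workcell import grab_frame
a=grab_frame("wrist")["pixels"]; b=grab_frame("scene")["pixels"][150:330,180:360]
b=cv2.resize(b,(420,420),interpolation=cv2.INTER_CUBIC)
cv2.imwrite("pics/w3.png",np.hstack([a[:,100:460],b])[...,::-1])
E
```

```text
(no output)
```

View pics/w3.png

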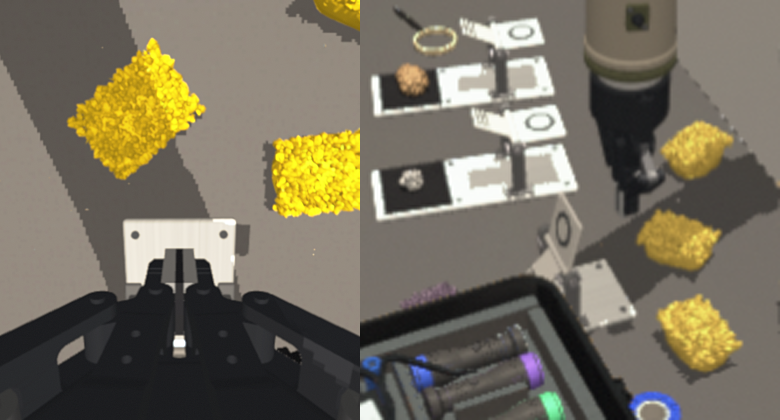

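The flag is at about 75° with the ring face towards the pad, and the fingers are clear on the robot's side. Pushing it over in an arc.

Call:
apply_moves(
  series=[0.001,0.03,0,0,1,0.001,0.045,0,0,1,0.001,0.055,0,0,1,0.001,0.065,0,0,1,0.001,0.073,0,0,1,0.001,0.08,0,0,1,0.001,0.087,0.003,0,1,0.001,0.094,0.008,0,1,0.001,0.1,0.013,0,1,0.001,0.104,0.018,0,1,0.001,0.107,0.023,0,1,0.001,0.11,0.027,0,1,0.001,0.11,0.03,0,1,0.001,0.11,0.031,0,1,0.001,0.11,0.031,0,1],
)

```text
time: 5.35
ee_pos: [649.9, 218.5, 81.1]
tcp_rot: [2.219, 2.224, -0.002]
wrist_force: [0.2, 1.2, 0.6]
grip_width: 0.004
```

Call:
apply_moves(
  series=[0,0,0.002,0,1,0,0,0.004,0,1,0,0,0.006,0,1,0,0,0.006,0,1,0,0,0.006,0,1],
)

```text
time: 5.77
ee_pos: [650.3, 218.6, 77.5]
tcp_rot: [2.218, 2.223, 0.001]
wrist_force: [-4.9, -1.7, 13.4]
grip_width: 0.002
```

The fingers are at 77.5 mm with a 13 N reaction, so the flag is on its stop. Retracting to check.

Call:
apply_moves(
  series=[0,0,-0.02,0,1,0,0,-0.06,0,1,0,-0.03,-0.1,0,1,0,-0.07,-0.14,0,1,0,-0.1,-0.17,0,1,0,-0.13,-0.17,0,1,0,-0.13,-0.17,0,1,0,-0.13,-0.17,0,1],
)

```text
time: 6.43
ee_pos: [518.5, 219.5, 249.8]
tcp_rot: [2.216, 2.227, 0.008]
wrist_force: [0.8, 0.7, -0.5]
grip_width: 0.001
```

```bash
python3 - <<'E'
from h import *
from workcell import grab_frame
f=grab_frame("top"); t=f["pixels"]; g=grab_frame("scene")["pixels"]
f0=np.load("top0.npz")
for nm,q in(("before",f0),("now",f)):
    hsv=cv2.cvtColor(q["pixels"],cv2.COLOR_RGB2HSV)
    p=((hsv[...,0]>125)&(hsv[...,0]<170)&(hsv[...,1]>50)).astype(np.uint8); p[:, :180]=0;p[:,240:]=0;p[165:]=0
    print(nm,cv2.minAreaRect(ray(q,cv2.findNonZero(p),35)[:,:2].astype(np.float32)))
a=cv2.resize(t[110:250,165:265],(400,560),interpolation=cv2.INTER_CUBIC); b=cv2.resize(g[150:320,180:301],(398,560),interpolation=cv2.INTER_CUBIC)
cv2.imwrite("pics/end.png",np.hstack([a,b])[...,::-1])
E
```

```text
before ((740.1400146484375, 222.15899658203125), (53.32041549682617, 73.49395751953125), 17.12802505493164)
now ((740.11474609375, 222.56488037109375), (53.53188705444336, 72.86505889892578), 18.69293785095215)
```

View pics/end.png

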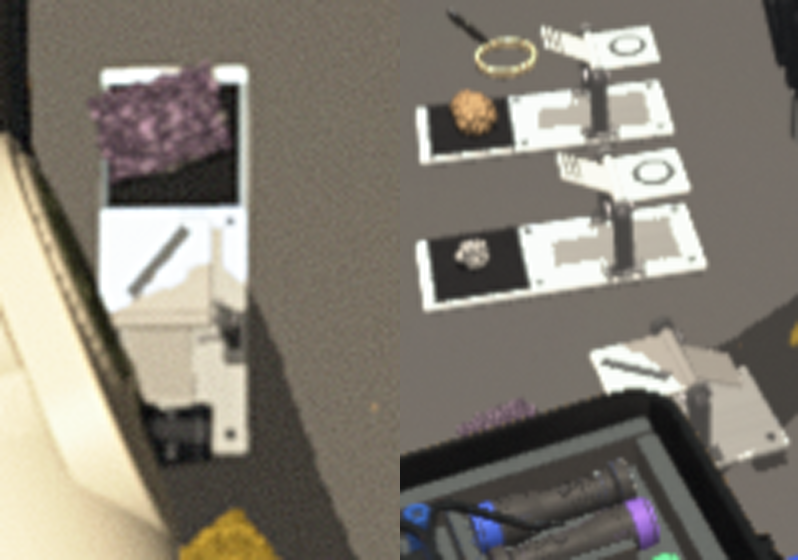

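The flag lies on the far side with the diagonal bar up (top px ≈ (205,175)). The amethyst's position is unchanged, and the other two flags still show their rings. Handing in.

```bash
python3 -c "
from workcell import arm
print(arm.sign_off())"
```

```text
the job is handed in; nothing more can be done
None
```

The amethyst's flag, on the left stand, is flipped over and lies flat on the far side with the diagonal bar up. I handed the job in at about 6.5 s of the 42 s allowed.

- **How:** I pressed the thumb tail with the shut fingertips to raise the flag to about 75°. Then I pushed the flag over from the robot's side, eased it down and backed the arm away.
- **Flag flat:** on the final press the fingertips read 77.5 mm, which is the height of the flag's top face when level. They met a 13 N reaction, far more than the hinge friction, so the flag is on its stop. I judged this from height and force and did not measure the angle in an image.
- **Amethyst:** its measured centre agrees with the start to within 0.5 mm. The fitted outline differs by 1.6°, which I put down to the outline fit because nothing came near it.
- **Other two stands:** by eye, both flags still show their rings on the robot's side, and the galena and limonite are in place.
- **Clear of everything:** the wrist force was near zero after backing away. No check failed or disagreed.

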